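# Load the bead vials into the work rack in reverse order

### The job

Move the four bead vials from the brown stock rack into the grey work rack, one in each pocket, in reverse order: the vial nearest the stock rack's yellow end goes into the pocket farthest from the work rack's yellow end, the next one into the pocket beside it, and so on, so that the vial farthest from yellow ends up nearest the work rack's yellow end. Never tip a vial over, and leave all four standing upright on the floors of their pockets, let go and at rest.

Things in the scene. Friction and masses are not known exactly. Their poses are not given: they have to be found in the camera images.
- red_center (a point): Centre (half-way up, 36 mm above its foot) of the red bead vial: a rigid upright cylinder 30 mm across and 72 mm tall, about 50 g, filled with red beads and closed with a red cap. z runs up along the vial; its turn about z is of no account. It starts standing in the red dish on the stock rack, up to about 5 mm off the dish's middle.
- blue_center (a point): Centre (half-way up, 36 mm above its foot) of the blue bead vial: a rigid upright cylinder 30 mm across and 72 mm tall, about 50 g, filled with blue beads and closed with a blue cap. z runs up along the vial; its turn about z is of no account. It starts standing in the blue dish on the stock rack, up to about 5 mm off the dish's middle.
- green_center (a point): Centre (half-way up, 36 mm above its foot) of the green bead vial: a rigid upright cylinder 30 mm across and 72 mm tall, about 50 g, filled with green beads and closed with a green cap. z runs up along the vial; its turn about z is of no account. It starts standing in the green dish on the stock rack, up to about 5 mm off the dish's middle.
- black_center (a point): Centre (half-way up, 36 mm above its foot) of the black bead vial: a rigid upright cylinder 30 mm across and 72 mm tall, about 50 g, filled with black beads and closed with a black cap. z runs up along the vial; its turn about z is of no account. It starts standing in the black dish on the stock rack, up to about 5 mm off the dish's middle.
- dish_red: The red dish: a shallow open square dish fixed on the stock rack, 50 x 50 mm, 10 mm high, wall and floor 3 mm, in which the red vial starts; it stays behind and so still shows where in the row the red vial stood. Origin at the centre of its underside, 8 mm above the table.
- dish_blue: The blue dish: a shallow open square dish fixed on the stock rack, 50 x 50 mm, 10 mm high, wall and floor 3 mm, in which the blue vial starts; it stays behind and so still shows where in the row the blue vial stood. Origin at the centre of its underside, 8 mm above the table.
- dish_green: The green dish: a shallow open square dish fixed on the stock rack, 50 x 50 mm, 10 mm high, wall and floor 3 mm, in which the green vial starts; it stays behind and so still shows where in the row the green vial stood. Origin at the centre of its underside, 8 mm above the table.
- dish_black: The black dish: a shallow open square dish fixed on the stock rack, 50 x 50 mm, 10 mm high, wall and floor 3 mm, in which the black vial starts; it stays behind and so still shows where in the row the black vial stood. Origin at the centre of its underside, 8 mm above the table.
- stock_rack: Stock rack, fixed left or right of the work rack: brown wooden board 260 x 70 mm, 8 mm thick, with a yellow block (24 x 61 mm, top 22 mm above the table) at one end. Origin on the table under the row's middle; +x along the row to the yellow block (at x = +130 mm), z up. Dishes at x = -84, -28, +28, +84 mm, y = 0, colours in changing order. Turned up to 15 degrees.
- work_rack: Work rack, fixed, empty at first: grey tray 229 x 61 mm, 17 mm high, floor and walls 5 mm, cross walls making four pockets 51 x 51 mm inside; yellow block (24 x 61 mm, 22 mm high) at one end. Origin on the table under the row's middle; +x along the row to the yellow block (at x = +130 mm), z up. Pocket centres x = -84, -28, +28, +84 mm, y = 0, floors 5 mm above the table.
Mind the look-alikes: they are no part of the job. What is shaped like the part that bears black_center but pink is not meant. Leave any pink look-alike of the part that bears green_center alone.

How it is judged:
At the end, for the whole second after the job is handed in: Each vial stands in the work-rack pocket whose x is minus its dish's x on the stock rack: centre within 12.5 mm of the pocket's centre along and across, within 6 mm of its seated height (41 mm above the table), tilted under 0.1 rad, slower than 0.02 m/s (((x of dish_red in the frame of stock_rack between -0.104 and -0.064 m and x of red_center in the frame of work_rack between 0.0715 and 0.0965 m) or (x of dish_red in the frame of stock_rack between -0.048 and -0.008 m and x of red_center in the frame of work_rack between 0.0155 and 0.0405 m) or (x of dish_red in the frame of stock_rack between 0.008 and 0.048 m and x of red_center in the frame of work_rack between -0.0405 and -0.0155 m) or (x of dish_red in the frame of stock_rack between 0.064 and 0.104 m and x of red_center in the frame of work_rack between -0.0965 and -0.0715 m)) and y of red_center in the frame of work_rack between -0.0125 and 0.0125 m and z of red_center in the frame of work_rack between 0.035 and 0.047 m and angle between each of red_center, blue_center, green_center, black_center's own z axis and vertical below 0.1 rad and linear speed of each of vial_red, vial_blue, vial_green, vial_black below 0.02 m/s and ((x of dish_blue in the frame of stock_rack between -0.104 and -0.064 m and x of blue_center in the frame of work_rack between 0.0715 and 0.0965 m) or (x of dish_blue in the frame of stock_rack between -0.048 and -0.008 m and x of blue_center in the frame of work_rack between 0.0155 and 0.0405 m) or (x of dish_blue in the frame of stock_rack between 0.008 and 0.048 m and x of blue_center in the frame of work_rack between -0.0405 and -0.0155 m) or (x of dish_blue in the frame of stock_rack between 0.064 and 0.104 m and x of blue_center in the frame of work_rack between -0.0965 and -0.0715 m)) and y of blue_center in the frame of work_rack between -0.0125 and 0.0125 m and z of blue_center in the frame of work_rack between 0.035 and 0.047 m and ((x of dish_green in the frame of stock_rack between -0.104 and -0.064 m and x of green_center in the frame of work_rack between 0.0715 and 0.0965 m) or (x of dish_green in the frame of stock_rack between -0.048 and -0.008 m and x of green_center in the frame of work_rack between 0.0155 and 0.0405 m) or (x of dish_green in the frame of stock_rack between 0.008 and 0.048 m and x of green_center in the frame of work_rack between -0.0405 and -0.0155 m) or (x of dish_green in the frame of stock_rack between 0.064 and 0.104 m and x of green_center in the frame of work_rack between -0.0965 and -0.0715 m)) and y of green_center in the frame of work_rack between -0.0125 and 0.0125 m and z of green_center in the frame of work_rack between 0.035 and 0.047 m and ((x of dish_black in the frame of stock_rack between -0.104 and -0.064 m and x of black_center in the frame of work_rack between 0.0715 and 0.0965 m) or (x of dish_black in the frame of stock_rack between -0.048 and -0.008 m and x of black_center in the frame of work_rack between 0.0155 and 0.0405 m) or (x of dish_black in the frame of stock_rack between 0.008 and 0.048 m and x of black_center in the frame of work_rack between -0.0405 and -0.0155 m) or (x of dish_black in the frame of stock_rack between 0.064 and 0.104 m and x of black_center in the frame of work_rack between -0.0965 and -0.0715 m)) and y of black_center in the frame of work_rack between -0.0125 and 0.0125 m and z of black_center in the frame of work_rack between 0.035 and 0.047 m); the robot touches nothing.
It fails at once if the red vial is tipped over (more than 0.6 rad) (angle between red_center's own z axis and vertical above 0.6 rad).
It fails at once if the blue vial is tipped over (more than 0.6 rad) (angle between blue_center's own z axis and vertical above 0.6 rad).
It fails at once if the green vial is tipped over (more than 0.6 rad) (angle between green_center's own z axis and vertical above 0.6 rad).
It fails at once if the black vial is tipped over (more than 0.6 rad) (angle between black_center's own z axis and vertical above 0.6 rad).
It also fails if it takes over 120 s, if anything falls off the work surface, if the arm or the gripper's body presses on something with over 40 N, if the wrist force passes 120 N, or if a joint passes its speed limit or range.

### The arm

A 6-joint arm with a two-finger parallel gripper is mounted at the origin on the work surface. World frame = base frame: x ahead of the robot, y to its left, z up, the work surface at z = 0. Lengths are in m, angles in rad, forces in N, time in s.
With the tool pointing down it reaches from about 0.35 to 0.775 m from the base axis. Payload 7.3 kg.
Tool frame: the origin (TCP) lies between the finger pads; the fingertips stand ahead of it and the grasp point (between the pads) lies 6 mm ahead of it (robot.tip_extent is the x of the fingertips in the tool frame, in m); x points along the fingers, z is the direction in which the jaws open and shut, and the axes are right-handed (so a half turn about x gives the same grasp; the last joint's range is limited). The gripper opens to 92 mm and grips with 3 to 60 N. Pads are 19 mm wide; open, the fingers measure 130 mm over their backs; the gripper's body (75 mm by 190 mm) begins 47 mm behind the grasp point.
Start: joints at [1.203, 0.342, 1.524, -0, 1.275, -0.146], TCP at [0.115, 0.512, 0.252] pointing down, gripper open.
Joint ranges: [-2.53, 2.53], [-0.77, 2.02], [0.04, 2.7], [-1, 4.14], [0.28, 2.66], [-3.11, 3.11]. Speed limits (rad/s): [2.57, 2.57, 3.14, 3.14, 3.14, 3.14].

### API

Orientations are given as [roll, pitch, yaw] about the fixed x, y, z axes, in that order (R = Rz(yaw) Ry(pitch) Rx(roll)).
In Python, from cell import robot gives the robot as it stands. The module is installed in compiled form; this text tells all that it offers.
- The arm moves only by the shell command python3 -m creep 'ROWS' [FORCE]. ROWS is JSON, a list of rows, each an object with "translation": the shift along the tool's x, y, z in m, a list of three; "twist": the turn, a rotation vector about the tool's x, y, z in rad, a list of three; "hand": the opening in per cent of the stroke, from 0 (shut) to 100 (fully open). A call has 1 to 5 rows; each row is the pose to reach, as a shift and turn from the pose measured when the call began, along the tool's axes at that moment; what a row does not reach only later rows make up. A row lasts 1/10 s, in which the tool goes at most 50 mm and 8.59 degrees, less where a joint would pass 70% of its speed; a pose out of reach is approached as far as the arm can. A call with a gripper value outside its range is refused whole. The fingers move at their own pace and stop on an object; FORCE is the grip in N (left out, the last holds). Time passes only in rows, so rows that repeat a pose let the fingers close. It gives the time, the measured TCP pose, the force and the opening at its end, in the units of the state.
- robot.observe(): the state, without advancing time (a new reading comes with each control period).
- robot.read_camera(name): name is "scene" or "top" or "wrist"; returns the picture (480x640x3 uint8, blue, green, red); there is no depth.
- robot.calibration(name): a dict with "intrinsics" (3x3 intrinsics, pixels), "cam_to_world" (4x4, takes a point from camera to world coordinates); the wrist camera has in their place "mount" (4x4, takes a point from camera to tool coordinates, whose origin is the TCP and whose axes are the tool frame's). Camera axes: x right, y up, looking along -z (the intrinsics and any distortion apply to the point x, -y, -z); pixel columns grow to the right and rows downward; lengths in m; the calibration is good to about 2 mm. The wrist camera is an equidistant fisheye: a pixel r from the principal point sees the ray r / f radians off the axis. A picture is of the moment at which its call begins: read the wrist's pose just before it. calibration takes no time and is no camera call.
- robot.hand_in(): hands the job in, once; it reports no verdict.
The state is a dict: "time": time; "qpos": joint angles; "qvel": joint speeds; "joint_efforts": joint torques, N m; "tool_pos": TCP position; "tool_rot": TCP orientation; "contact_force": force on the tool from outside, world axes, zero at the start; "torque": the same for the moment, N m; "opening": finger opening in m.
Only numpy, scipy, OpenCV 4.12 (cv2) and the standard library are available. Lean on these libraries where they do the work, as an engineer would, in place of code of your own. Each camera call takes 0.05 s, during which the arm holds its last target. There are 200 camera calls.

## Working session

There is one attempt and no reset: what is moved stays moved. The work goes in short steps, Python scripts to look and compute and a shell command to move; the robot and the scene stay as the last step left them, time stands still between calls to the robot, and variables do not carry over. Pictures are saved under pics/ and viewed, about 12 in all and at most 16, crops included, and the job is handed in when it is done.

```bash
mkdir -p pics; python3 - <<'E'
from cell import robot
import cv2,numpy as np
np.set_printoptions(precision=4,suppress=True)
for n in("scene","top"):
    cv2.imwrite(f"pics/{n}0.png",robot.read_camera(n)); c=robot.calibration(n); print(n,c)
print(robot.calibration("wrist")); print(robot.observe(),robot.tip_extent)
E
```

```text
scene {'intrinsics': array([[573.594 ,   0.    , 311.847 ],
       [  0.    , 573.594 , 240.0513],
       [  0.    ,   0.    ,   1.    ]]), 'cam_to_world': array([[-0.8423, -0.2938,  0.452 ,  0.924 ],
       [ 0.5391, -0.465 ,  0.7023,  0.6038],
       [ 0.0039,  0.8352,  0.55  ,  0.5579],
       [ 0.    ,  0.    ,  0.    ,  1.    ]])}
top {'intrinsics': array([[541.2227,   0.    , 325.2557],
       [  0.    , 541.2227, 241.5334],
       [  0.    ,   0.    ,   1.    ]]), 'cam_to_world': array([[-0.0261,  0.9943, -0.1034,  0.4406],
       [-0.9996, -0.0249,  0.0131, -0.0333],
       [ 0.0104,  0.1037,  0.9946,  0.9345],
       [ 0.    ,  0.    ,  0.    ,  1.    ]])}
{'intrinsics': array([[371.6483,   0.    , 319.3558],
       [  0.    , 371.6483, 246.6481],
       [  0.    ,   0.    ,   1.    ]]), 'mount': array([[-0.0002,  0.261 , -0.9653, -0.1323],
       [-0.0007,  0.9653,  0.261 ,  0.0714],
       [ 1.    ,  0.0007, -0.    , -0.001 ],
       [ 0.    ,  0.    ,  0.    ,  1.    ]])}
{'time': 0.1, 'qpos': array([ 1.203 ,  0.3427,  1.5249, -0.    ,  1.2754, -0.146 ]), 'qvel': array([ 0.0002, -0.0021, -0.0018, -0.0005, -0.001 ,  0.0005]), 'joint_efforts': array([  0.0023, -43.2004, -24.4696,   0.072 ,   0.0526,  -0.0001]), 'tool_pos': array([0.1154, 0.5118, 0.2511]), 'tool_rot': array([ 3.0085,  1.5694, -1.9257]), 'contact_force': array([-0.2186,  0.5237,  0.0154]), 'torque': array([0.0436, 0.0088, 0.0235]), 'opening': 0.09174936452518402} 0.025
```

View pics/top0.png

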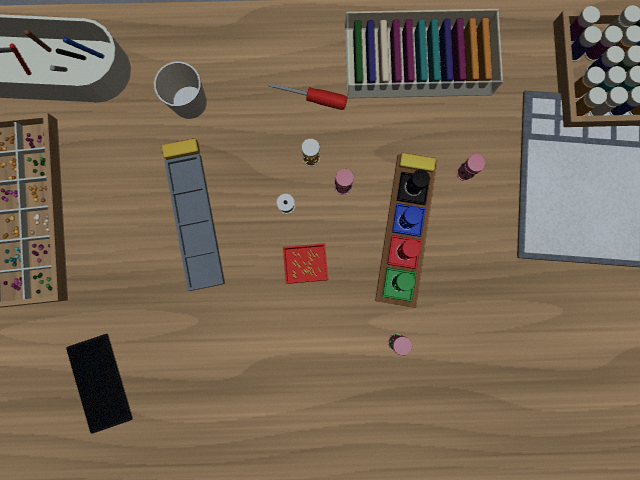

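View pics/scene0.png

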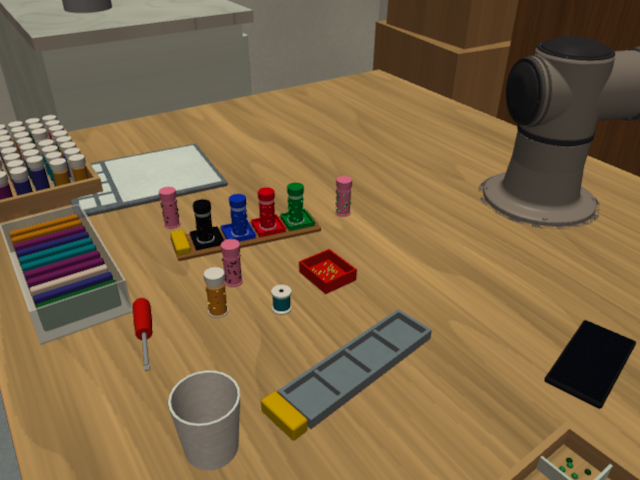

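The top view shows the stock rack (yellow end at 417,162) with black (420,180), blue (411,217), red (406,248) and green (403,282). The work rack's yellow end is at (181,149). Three vials could be mistaken for mine: pink ones at (472,167), (344,181) and (401,345). The white-capped vial at (311,150) and the red bead dish at (305,263) aren't mine either. I'll take the four standing in the dishes.

```bash
cat >h.py <<'E'
import numpy as np,cv2
from cell import robot
np.set_printoptions(precision=4,suppress=True)
C=robot.calibration("top")
def w(u,v,z,c=C):
    K=c["intrinsics"];T=c["cam_to_world"]
    d=T[:3,:3]@np.array([(u-K[0,2])/K[0,0],-(v-K[1,2])/K[1,1],-1]);o=T[:3,3]
    return (o+d*(z-o[2])/d[2])[:2]
def p(P,c=C):
    K=c["intrinsics"];T=c["cam_to_world"];q=T[:3,:3].T@(np.array(P)-T[:3,3])
    return K[0,2]+K[0,0]*q[0]/-q[2],K[1,2]-K[1,1]*q[1]/-q[2]
E
python3 - <<'E'
from h import *
im=cv2.imread("pics/top0.png");hsv=cv2.cvtColor(im,cv2.COLOR_BGR2HSV)
H,S,V=cv2.split(hsv)
ye=((H>20)&(H<32)&(S>180)&(V>110)).astype(np.uint8)
def cen(m,x0,x1,y0,y1):
    k=np.zeros_like(m);k[y0:y1,x0:x1]=m[y0:y1,x0:x1]
    n,l,s,c=cv2.connectedComponentsWithStats(k);i=1+np.argmax(s[1:,4]);
    r=cv2.minAreaRect(np.argwhere(l==i)[:,::-1].astype(np.float32));return c[i],r
gr=((S<90)&(H>85)&(H<130)).astype(np.uint8)
gr=cv2.morphologyEx(gr,cv2.MORPH_CLOSE,np.ones((3,3)))
out={}
for n,x0,x1 in(("work",155,230),("stock",375,440)):
    c,r=cen(ye,x0,x1,130,180);print(n,"yellow",c,r,w(*r[0],.022))
    out[n]=w(*r[0],.022)
c,r=cen(gr,155,230,140,300);g=w(*r[0],.017);print("grey",r,g,np.linalg.norm(out["work"]-g),out["work"]-g)
for n,m in(("blue",(H>105)&(H<130)&(S>150)),("green",(H>50)&(H<75)&(S>150)),("red",((H<8)|(H>172))&(S>150))):
    c,r=cen(m.astype(np.uint8),370,440,165,310);print(n,"dish",r,w(*r[0],.018))
a=cv2.resize(im[140:310,370:490],None,fx=4,fy=3.5*4/3.5,interpolation=cv2.INTER_CUBIC)[:600]
b=cv2.resize(im[135:300,155:235],None,fx=3.6,fy=3.6,interpolation=cv2.INTER_CUBIC)
o=np.zeros((600,790,3),np.uint8);o[:a.shape[0],:a.shape[1]]=a;o[:b.shape[0],490:490+b.shape[1]]=b
cv2.imwrite("pics/c1.png",o)
E
```

```text
Traceback (most recent call last):
ValueError: attempt to get argmax of an empty sequence
```

```bash
python3 - <<'E'
from h import *
im=cv2.imread("pics/top0.png");hsv=cv2.cvtColor(im,cv2.COLOR_BGR2HSV)
print(hsv[149,181],hsv[162,417],hsv[176,186],hsv[220,190],hsv[240,165])
H,S,V=cv2.split(hsv)
ye=((H>15)&(H<35)&(S>180)).astype(np.uint8)
def cen(m,x0,x1,y0,y1):
    k=np.zeros_like(m);k[y0:y1,x0:x1]=m[y0:y1,x0:x1]
    n,l,s,c=cv2.connectedComponentsWithStats(k)
    if n<2: return None
    i=1+np.argmax(s[1:,4])
    r=cv2.minAreaRect(np.argwhere(l==i)[:,::-1].astype(np.float32));return r
gr=((S<110)&(H>85)&(H<130)).astype(np.uint8)
gr=cv2.morphologyEx(gr,cv2.MORPH_CLOSE,np.ones((3,3)))
out={}
for n,m,x0,x1,y0,y1,z in(("Yw",ye,155,230,130,180,.022),("Ys",ye,375,440,130,180,.022),("grey",gr,155,230,140,300,.017),
 ("blue",(H>105)&(H<130)&(S>150),370,440,165,310,.018),("green",(H>50)&(H<75)&(S>150),370,440,165,310,.018),("red",((H<8)|(H>172))&(S>150),370,440,165,310,.018)):
    r=cen(m.astype(np.uint8),x0,x1,y0,y1)
    if r: out[n]=w(*r[0],z);print(n,r,out[n])
    else: print(n,None)
print(out["Yw"]-out["grey"],np.linalg.norm(out["Yw"]-out["grey"]))
a=cv2.resize(im[140:290,370:490],None,fx=4,fy=4,interpolation=cv2.INTER_CUBIC)
b=cv2.resize(im[135:300,155:235],None,fx=3.6,fy=3.6,interpolation=cv2.INTER_CUBIC)
o=np.zeros((600,790,3),np.uint8);o[:a.shape[0],:a.shape[1]]=a;o[:b.shape[0],490:490+b.shape[1]]=b
cv2.imwrite("pics/c1.png",o)
E
```

```text
[ 25 159 168] [ 27 151 167] [105  50 103] [106  49 109] [ 17  90 133]
Yw ((181.39999389648438, 154.6999969482422), (3.492849588394165, 34.928497314453125), 76.75948333740234) [0.6917 0.198 ]
Ys ((428.5, 170.5), (5.0, 1.0), -0.0) [ 0.654  -0.2263]
grey ((193.50135803222656, 221.90716552734375), (132.6338348388672, 36.49068832397461), 79.50852966308594) [0.5753 0.1785]
blue ((408.229736328125, 219.6216278076172), (29.263019561767578, 29.098621368408203), 9.462322235107422) [ 0.5701 -0.1884]
green ((398.47296142578125, 284.1621398925781), (29.263019561767578, 29.09861946105957), 9.462322235107422) [ 0.4603 -0.1673]
red ((404.1351318359375, 251.689208984375), (31.071407318115234, 29.591815948486328), 9.462321281433105) [ 0.5152 -0.1791]
[0.1164 0.0195] 0.1180343885059772
```

View pics/c1.png

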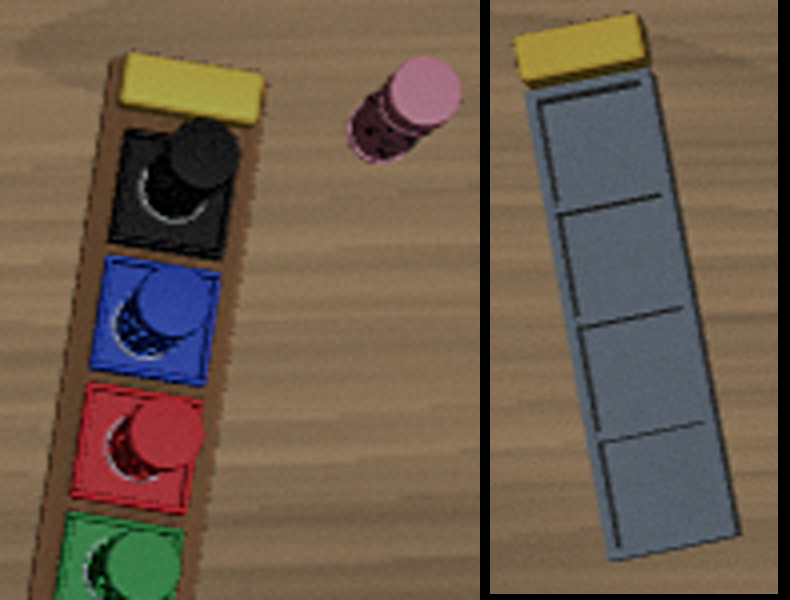

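The crop confirms all four vials stand in dishes of their own colour, running black, blue, red, green from yellow. The pink vial at the upper right is off the rack. Cap centres in full-image pixels are black (421,178), blue (413,215), red (412,248) and green (406,282).

```bash
python3 - <<'E'
from h import *
from scipy.spatial.transform import Rotation as R
caps=dict(black=(421.25,178),blue=(412.75,215),red=(411.75,248.25),green=(405.75,281.75))
d=np.array([.1098,-.0211]);d/=np.linalg.norm(d);n=np.array([-d[1],d[0]])
o=np.array([.5152,-.1791])+.028*d
for k,c in caps.items():
    q=w(*c,.083);print(k,q,"in stock frame",(q-o)@d,(q-o)@n,"r",np.hypot(*q))
y=w(180.3,147.5,.022);g=np.array([.5753,.1785])
e=y-g;print("work",y,np.linalg.norm(e),np.degrees(np.arctan2(e[1],e[0])), "stock deg",np.degrees(np.arctan2(d[1],d[0])))
box=cv2.boxPoints(((193.5,221.9),(132.6,36.5),79.5));print("grey corners",[w(*b,.017) for b in box])
e/=np.linalg.norm(e)
wo=y-.130*e;print("wo",wo,g)
for k in(-84,-28,28,84):print(k,(wo+g)/2+k/1000*e)
s=robot.observe();print(R.from_euler("xyz",s["tool_rot"]).as_matrix())
E
```

```text
black [ 0.6277 -0.2012] in stock frame 0.08668772117726901 -0.00045004914028856484 r 0.6591931489853298
blue [ 0.5681 -0.185 ] in stock frame 0.025081622947420456 0.0042408270600834816 r 0.5974755950315862
red [ 0.515  -0.1811] in stock frame -0.027788578853241347 -0.0019816526743310857 r 0.5459411922792017
green [ 0.4624 -0.1694] in stock frame -0.0816570878283093 -0.0004140086447152853 r 0.4924736552230386
work [0.7044 0.1999] 0.13089640039165948 9.407718652544313 stock deg -10.877785166449518
grey corners [array([0.6844, 0.2301]), array([0.6947, 0.1683]), array([0.4687, 0.1281]), array([0.4591, 0.1885])]
wo [0.5762 0.1786] [0.5753 0.1785]
-84 [0.4929 0.1648]
-28 [0.5481 0.174 ]
28 [0.6034 0.1832]
84 [0.6586 0.1923]
[[-0.0005 -0.9755  0.22  ]
 [-0.0013  0.22    0.9755]
 [-1.      0.0002 -0.0014]]
```

```bash
cat >plan.py <<'E'
import sys
from h import *
from scipy.spatial.transform import Rotation as R
s=robot.observe();M=R.from_euler("xyz",s["tool_rot"])
x,y,z,az=map(float,sys.argv[1:5]);a=np.radians(az)
Z=np.array([np.cos(a),np.sin(a),0]);X=np.array([0,0,-1.]);T=R.from_matrix(np.c_[X,np.cross(Z,X),Z])
print("t",s["time"],"pos",s["tool_pos"],"open",s["opening"],"F",s["contact_force"])
print("shift",M.inv().apply(np.array([x,y,z])-s["tool_pos"]),"twist",(M.inv()*T).as_rotvec(),"dist",np.linalg.norm(np.array([x,y,z])-s["tool_pos"]))
E
python3 plan.py 0.628 -0.201 0.20 79.1
```

```text
t 0.1 pos [0.1154 0.5118 0.2511] open 0.09174936452518402 F [-0.2186  0.5237  0.0154]
shift [ 0.0518 -0.6569 -0.5825] twist [-0.0316 -0.0014 -0.0002] dist 0.8795147581231479
```

```bash
python3 -m creep '[{"translation":[0.0,-0.15,-0.13],"twist":[-0.03,0,0],"hand":70},{"translation":[0.0,-0.15,-0.13],"twist":[-0.03,0,0],"hand":70},{"translation":[0.0,-0.15,-0.13],"twist":[-0.03,0,0],"hand":70},{"translation":[0.0,-0.2,-0.18],"twist":[-0.03,0,0],"hand":70},{"translation":[0.0,-0.2,-0.18],"twist":[-0.03,0,0],"hand":70}]'; python3 plan.py 0.628 -0.201 0.20 79.1
```

```text
time: 0.6
tool_pos: [0.2606, 0.3065, 0.2512]
tool_rot: [2.979, 1.569, -1.925]
contact_force: [1.0, 0.9, 0.2]
opening: 0.0643
t 0.6 pos [0.2606 0.3065 0.2512] open 0.06429156118340036 F [0.9659 0.8773 0.1746]
shift [ 0.0517 -0.4572 -0.4284] twist [-0.0009 -0.0016 -0.0003] dist 0.6286495971837266
```

```bash
R='x'; python3 -m creep '[{"translation":[0.02,-0.18,-0.17],"twist":[0,0,0],"hand":70},{"translation":[0.02,-0.18,-0.17],"twist":[0,0,0],"hand":70},{"translation":[0.02,-0.18,-0.17],"twist":[0,0,0],"hand":70},{"translation":[0.02,-0.18,-0.17],"twist":[0,0,0],"hand":70},{"translation":[0.02,-0.18,-0.17],"twist":[0,0,0],"hand":70}]'; python3 -m creep '[{"translation":[0.02,-0.18,-0.17],"twist":[0,0,0],"hand":70},{"translation":[0.02,-0.18,-0.17],"twist":[0,0,0],"hand":70},{"translation":[0.02,-0.18,-0.17],"twist":[0,0,0],"hand":70},{"translation":[0.02,-0.18,-0.17],"twist":[0,0,0],"hand":70},{"translation":[0.02,-0.18,-0.17],"twist":[0,0,0],"hand":70}]'; python3 plan.py 0.628 -0.201 0.20 79.1
```

```text
time: 1.1
tool_pos: [0.4056, 0.1035, 0.2312]
tool_rot: [2.906, 1.569, -1.998]
contact_force: [0.7, 0.4, 0.5]
opening: 0.0639
time: 1.6
tool_pos: [0.5504, -0.0993, 0.2109]
tool_rot: [2.462, 1.569, -2.442]
contact_force: [1.4, 0.4, 0.8]
opening: 0.064
t 1.6 pos [ 0.5504 -0.0993  0.2109] open 0.06397148397328853 F [1.3539 0.4325 0.7839]
shift [ 0.0109 -0.0956 -0.0851] twist [-0.0016 -0.0012 -0.0009] dist 0.1284240162439128
```

```bash
python3 -m creep '[{"translation":[0.011,-0.096,-0.085],"twist":[0,-0.001,-0.001],"hand":70},{"translation":[0.011,-0.096,-0.085],"twist":[0,-0.001,-0.001],"hand":70},{"translation":[0.011,-0.096,-0.085],"twist":[0,-0.001,-0.001],"hand":70},{"translation":[0.011,-0.096,-0.085],"twist":[0,-0.001,-0.001],"hand":70}]'; python3 plan.py 0.628 -0.201 0.064 79.1
python3 - <<'E'
from h import *
cv2.imwrite("pics/w1.png",robot.read_camera("wrist"))
E
```

```text
time: 2.0
tool_pos: [0.6292, -0.2045, 0.1975]
tool_rot: [1.9, 1.569, -3.008]
contact_force: [-0.7, 0.8, 0.1]
opening: 0.0644
t 2.0 pos [ 0.6292 -0.2045  0.1975] open 0.06439834060988753 F [-0.6553  0.8431  0.0659]
shift [0.1335 0.0016 0.0033] twist [-0.005  -0.0005 -0.0015] dist 0.13352648908724565
```

View pics/w1.png

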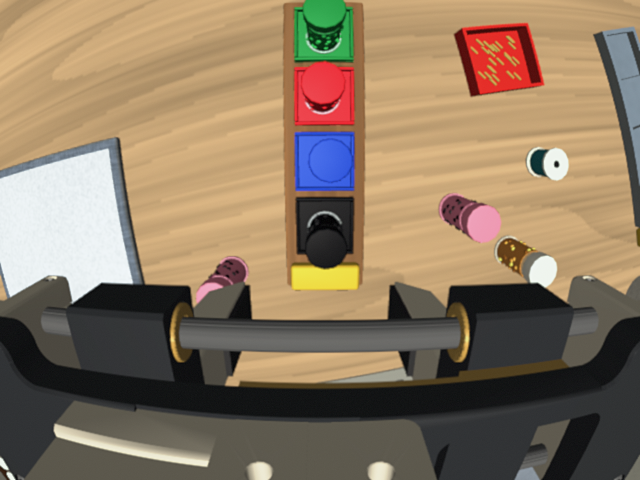

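The wrist view looks straight along the stock row. The black cap is at (325,245), blue at (330,160) and red at (324,88). The left finger is close to the pink vial at (225,280).

```bash
cat >wr.py <<'E'
from h import *
from scipy.spatial.transform import Rotation as R
def wr(u,v,z,s=None):
    s=s or robot.observe();c=robot.calibration("wrist");K=c["intrinsics"];m=c["mount"]
    a=np.array([u-K[0,2],v-K[1,2]]);r=np.hypot(*a);t=r/K[0,0];a=a/r*np.sin(t)
    M=R.from_euler("xyz",s["tool_rot"]).as_matrix()
    d=M@m[:3,:3]@np.array([a[0],-a[1],-np.cos(t)]);o=s["tool_pos"]+M@m[:3,3]
    return (o+d*(z-o[2])/d[2])[:2]
E
python3 - <<'E'
from wr import *
for n,p,z in(("black",(325,245),.083),("blue",(330,160),.083),("red",(324,88),.083),("green",(324,14),.083),("pinkcap",(205,293),.072),("pinkfoot",(233,269),0)):print(n,wr(*p,z))
E
python3 plan.py 0.628 -0.202 0.064 79.1
```

```text
black [ 0.6229 -0.1983]
blue [ 0.5666 -0.184 ]
red [ 0.5184 -0.1785]
green [ 0.4664 -0.1682]
pinkcap [ 0.6455 -0.2969]
pinkfoot [ 0.6509 -0.2917]
t 2.05 pos [ 0.6283 -0.2024  0.1979] open 0.06429483649764835 F [-1.4285 -0.1154 -0.2515]
shift [0.1339 0.     0.0003] twist [-0.0038  0.0005 -0.0024] dist 0.1339501787270389
```

```bash
python3 -m creep '[{"translation":[0.04,0.002,0.002],"twist":[0,0,0],"hand":70},{"translation":[0.08,0.002,0.002],"twist":[0,0,0],"hand":70},{"translation":[0.11,0.002,0.002],"twist":[0,0,0],"hand":70},{"translation":[0.134,0.002,0.002],"twist":[0,0,0],"hand":70},{"translation":[0.134,0.002,0.002],"twist":[0,0,0],"hand":70}]' 20; python3 -m creep '[{"translation":[0,0,0],"twist":[0,0,0],"hand":20},{"translation":[0,0,0],"twist":[0,0,0],"hand":20},{"translation":[0,0,0],"twist":[0,0,0],"hand":20},{"translation":[0,0,0],"twist":[0,0,0],"hand":20},{"translation":[0,0,0],"twist":[0,0,0],"hand":20}]' 20;  python3 plan.py 0.493 0.165 0.17 99.7
```

```text
time: 2.55
tool_pos: [0.6236, -0.1975, 0.0605]
tool_rot: [1.329, 1.56, 2.706]
contact_force: [-0.2, 0.6, -0.6]
opening: 0.0643
time: 3.05
tool_pos: [0.624, -0.1978, 0.0614]
tool_rot: [1.336, 1.562, 2.714]
contact_force: [-0.2, 1.1, 6.0]
opening: 0.0298
t 3.05 pos [ 0.624  -0.1978  0.0614] open 0.029766673949272043 F [-0.1672  1.0695  5.9858]
shift [-0.1062  0.1991  0.3311] twist [-0.3623  0.0037 -0.0083] dist 0.40069636371811573
```

```bash
python3 -m creep '[{"translation":[-0.02,0,0],"twist":[0,0,0],"hand":20},{"translation":[-0.05,0,0],"twist":[0,0,0],"hand":20},{"translation":[-0.08,0,0],"twist":[0,0,0],"hand":20},{"translation":[-0.1,0,0],"twist":[0,0,0],"hand":20},{"translation":[-0.1,0,0],"twist":[0,0,0],"hand":20}]';  python3 plan.py 0.493 0.165 0.17 99.7
```

```text
time: 3.55
tool_pos: [0.6264, -0.1988, 0.1651]
tool_rot: [1.319, 1.569, 2.697]
contact_force: [0.2, 0.9, 0.3]
opening: 0.0294
t 3.55 pos [ 0.6264 -0.1988  0.1651] open 0.029386468438793605 F [0.2205 0.8673 0.3287]
shift [-0.0043  0.2007  0.3315] twist [-0.3623  0.0009 -0.002 ] dist 0.38754422878799305
```

```bash
python3 -m creep '[{"translation":[0,0.01,0.017],"twist":[-0.02,0,0],"hand":20},{"translation":[0,0.03,0.05],"twist":[-0.06,0,0],"hand":20},{"translation":[0,0.05,0.083],"twist":[-0.1,0,0],"hand":20},{"translation":[0,0.07,0.116],"twist":[-0.14,0,0],"hand":20},{"translation":[0,0.09,0.15],"twist":[-0.18,0,0],"hand":20}]';  python3 plan.py 0.493 0.165 0.17 99.7
```

```text
time: 4.05
tool_pos: [0.5654, -0.0331, 0.1638]
tool_rot: [1.256, 1.566, 2.814]
contact_force: [1.6, 0.4, -0.0]
opening: 0.0298
t 4.05 pos [ 0.5654 -0.0331  0.1638] open 0.0297879690235453 F [ 1.599   0.3932 -0.0299]
shift [-0.0056  0.0747  0.1972] twist [-0.1813  0.0017 -0.004 ] dist 0.2109828420010723
```

```bash
python3 -m creep '[{"translation":[0,0.014,0.038],"twist":[-0.04,0,0],"hand":20},{"translation":[0,0.028,0.076],"twist":[-0.08,0,0],"hand":20},{"translation":[0,0.042,0.114],"twist":[-0.12,0,0],"hand":20},{"translation":[0,0.056,0.15],"twist":[-0.15,0,0],"hand":20},{"translation":[0,0.067,0.178],"twist":[-0.17,0,0],"hand":20}]'; python3 -m creep '[{"translation":[0,0.006,0.014],"twist":[-0.01,0,0],"hand":20},{"translation":[0,0.006,0.014],"twist":[-0.01,0,0],"hand":20}]';   python3 plan.py 0.493 0.165 0.17 99.7
python3 - <<'E'
from h import *
cv2.imwrite("pics/w2.png",robot.read_camera("wrist"))
E
```

```text
time: 4.55
tool_pos: [0.4988, 0.1475, 0.1631]
tool_rot: [1.19, 1.564, 2.921]
contact_force: [0.6, -0.9, -0.3]
opening: 0.0295
time: 4.75
tool_pos: [0.4886, 0.162, 0.1618]
tool_rot: [1.26, 1.561, 3.003]
contact_force: [0.1, -0.1, -0.8]
opening: 0.0295
t 4.75 pos [0.4886 0.162  0.1618] open 0.029531132544552138 F [ 0.0627 -0.0603 -0.7583]
shift [-0.0082 -0.0048  0.0022] twist [ 0.0037  0.0029 -0.0091] dist 0.009754443520635255
```

View pics/w2.png

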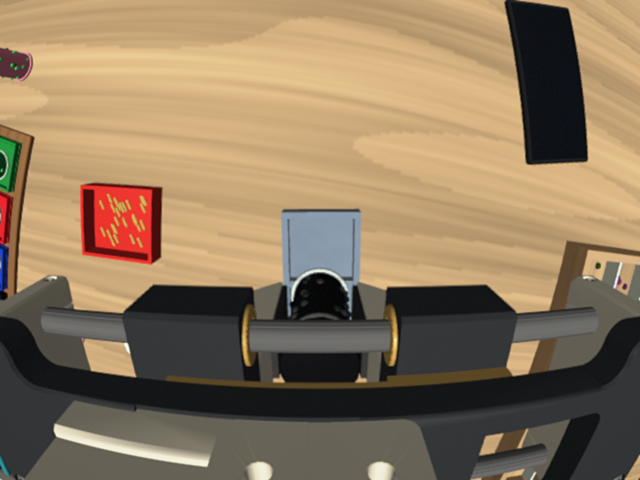

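The black vial hangs straight in the jaws over the tray's last pocket. The tray's end corners are at (282,210) and (361,209).

```bash
python3 - <<'E'
from wr import *
a=wr(282,210,.017);b=wr(361,209,.017);print(a,b,np.linalg.norm(a-b))
t=np.radians(9.7);e=np.array([np.cos(t),np.sin(t)]);print("pocket -84:",(a+b)/2+.0305*e, "angle",np.degrees(np.arctan2(*(a-b)[::-1])))
E
python3 plan.py 0.493 0.165 0.057 99.7
```

```text
[0.4683 0.1284] [0.4573 0.1874] 0.05994574691939187
pocket -84: [0.4929 0.163 ] angle -79.46877560282302
t 4.8 pos [0.4896 0.1609 0.1621] open 0.0298503072344872 F [-0.0171 -0.0485 -0.0528]
shift [ 0.1051 -0.0049  0.0032] twist [ 0.0024  0.0023 -0.008 ] dist 0.10525746225167533
```

```bash
python3 -m creep '[{"translation":[0.03,-0.005,0.003],"twist":[0,0.002,-0.008],"hand":20},{"translation":[0.06,-0.005,0.003],"twist":[0,0.002,-0.008],"hand":20},{"translation":[0.085,-0.005,0.003],"twist":[0,0.002,-0.008],"hand":20},{"translation":[0.1,-0.005,0.003],"twist":[0,0.002,-0.008],"hand":20},{"translation":[0.105,-0.005,0.003],"twist":[0,0.002,-0.008],"hand":20}]';  python3 plan.py 0.493 0.164 0.056 99.7
```

```text
time: 5.3
tool_pos: [0.4926, 0.1634, 0.0551]
tool_rot: [1.583, 1.567, -2.959]
contact_force: [-5.1, -2.8, 24.5]
opening: 0.0296
t 5.3 pos [0.4926 0.1634 0.0551] open 0.02957541726977936 F [-5.1481 -2.8274 24.4619]
shift [-0.0009 -0.0005  0.0005] twist [ 0.001  -0.     -0.0036] dist 0.0011131854140652472
```

```bash
python3 -m creep '[{"translation":[-0.001,0,0],"twist":[0,0,0],"hand":40},{"translation":[-0.001,0,0],"twist":[0,0,0],"hand":70},{"translation":[-0.001,0,0],"twist":[0,0,0],"hand":70},{"translation":[-0.001,0,0],"twist":[0,0,0],"hand":70}]'; python3 -m creep '[{"translation":[-0.03,0,0],"twist":[0,0,0],"hand":70},{"translation":[-0.07,0,0],"twist":[0,0,0],"hand":70},{"translation":[-0.11,0,0],"twist":[0,0,0],"hand":70},{"translation":[-0.11,0,0],"twist":[0,0,0],"hand":70}]'; python3 plan.py 0.567 -0.1845 0.16 79.1
python3 - <<'E'
from h import *
a=robot.read_camera("wrist")
b=robot.read_camera("top");cv2.imwrite("pics/t3.png",b)
cv2.imwrite("pics/c3.png",np.hstack([cv2.resize(a,(480,360)),cv2.resize(b[200:320,150:250],None,fx=3,fy=3)]))
E
```

```text
time: 5.7
tool_pos: [0.493, 0.1634, 0.0567]
tool_rot: [1.587, 1.568, -2.955]
contact_force: [-0.6, -0.1, 0.2]
opening: 0.0562
time: 6.1
tool_pos: [0.4962, 0.164, 0.1723]
tool_rot: [-1.573, 1.562, 0.168]
contact_force: [0.8, 0.2, -0.0]
opening: 0.0644
t 6.1 pos [0.4962 0.164  0.1723] open 0.06438745811881062 F [ 0.7684  0.2273 -0.0233]
shift [ 0.0124 -0.0106 -0.3555] twist [0.3605 0.0016 0.0087] dist 0.3558602599037101
```

View pics/c3.png

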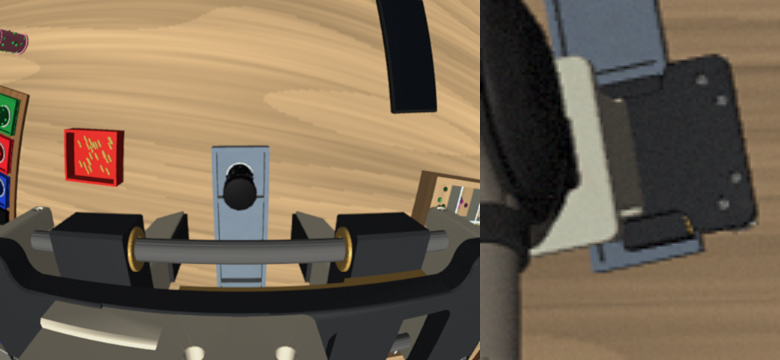

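The black vial stands upright in the last pocket (about (240,185) in the reduced wrist view). Blue is next.

```bash
python3 -m creep '[{"translation":[0,-0.006,-0.2],"twist":[0.2,0,0.004],"hand":70},{"translation":[0,-0.006,-0.2],"twist":[0.2,0,0.004],"hand":70},{"translation":[0,-0.006,-0.2],"twist":[0.2,0,0.004],"hand":70},{"translation":[0,-0.006,-0.2],"twist":[0.2,0,0.004],"hand":70}]'; python3 plan.py 0.567 -0.1845 0.16 79.1
```

```text
time: 6.6
tool_pos: [0.5326, -0.0341, 0.166]
tool_rot: [1.545, 1.564, 3.087]
contact_force: [1.6, 0.6, 0.1]
opening: 0.0642
t 6.6 pos [ 0.5326 -0.0341  0.166 ] open 0.0642269764147339 F [1.574  0.598  0.0669]
shift [ 0.0057 -0.0388 -0.1493] twist [ 0.161  -0.0004 -0.0066] dist 0.1544219278351262
```

```bash
python3 -m creep '[{"translation":[0.005,-0.039,-0.149],"twist":[0.16,0,-0.006],"hand":70},{"translation":[0.005,-0.039,-0.149],"twist":[0.16,0,-0.006],"hand":70},{"translation":[0.005,-0.039,-0.149],"twist":[0.16,0,-0.006],"hand":70},{"translation":[0.005,-0.039,-0.149],"twist":[0.16,0,-0.006],"hand":70},{"translation":[0.005,-0.039,-0.149],"twist":[0.16,0,-0.006],"hand":70}]'; python3 plan.py 0.567 -0.1845 0.064 79.1
```

```text
time: 7.1
tool_pos: [0.5662, -0.1851, 0.1586]
tool_rot: [1.407, 1.567, 2.786]
contact_force: [0.1, 0.6, -0.3]
opening: 0.0644
t 7.1 pos [ 0.5662 -0.1851  0.1586] open 0.06440229685304089 F [ 0.106   0.5822 -0.2782]
shift [ 0.0946 -0.001   0.0007] twist [-0.0018  0.0007 -0.004 ] dist 0.09463446174746898
```

```bash
python3 -m creep '[{"translation":[0.03,0,0],"twist":[0,0,-0.004],"hand":70},{"translation":[0.06,0,0],"twist":[0,0,-0.004],"hand":70},{"translation":[0.083,0,0],"twist":[0,0,-0.004],"hand":70},{"translation":[0.093,0,0],"twist":[0,0,-0.004],"hand":70},{"translation":[0.094,0,0],"twist":[0,0,-0.004],"hand":70}]'; python3 -m creep '[{"translation":[0,0,0],"twist":[0,0,0],"hand":20},{"translation":[0,0,0],"twist":[0,0,0],"hand":20},{"translation":[0,0,0],"twist":[0,0,0],"hand":20},{"translation":[0,0,0],"twist":[0,0,0],"hand":20},{"translation":[0,0,0],"twist":[0,0,0],"hand":20}]' 20; python3 -m creep '[{"translation":[-0.02,0,0],"twist":[0,0,0],"hand":20},{"translation":[-0.05,0,0],"twist":[0,0,0],"hand":20},{"translation":[-0.08,0,0],"twist":[0,0,0],"hand":20},{"translation":[-0.1,0,0],"twist":[0,0,0],"hand":20},{"translation":[-0.1,0,0],"twist":[0,0,0],"hand":20}]';  python3 plan.py 0.548 0.173 0.165 99.7
```

```text
time: 7.6
tool_pos: [0.5649, -0.1831, 0.0632]
tool_rot: [1.108, 1.567, 2.488]
contact_force: [0.8, 0.6, 0.4]
opening: 0.0642
time: 8.1
tool_pos: [0.5652, -0.1833, 0.0637]
tool_rot: [1.055, 1.568, 2.435]
contact_force: [-0.1, 0.9, 3.3]
opening: 0.0297
time: 8.6
tool_pos: [0.5668, -0.1843, 0.167]
tool_rot: [-1.611, 1.567, -0.23]
contact_force: [-0.6, 0.5, -0.2]
opening: 0.0295
t 8.6 pos [ 0.5668 -0.1843  0.167 ] open 0.029529599959468425 F [-0.6186  0.4984 -0.1883]
shift [0.0017 0.0862 0.3472] twist [-0.36   -0.0008  0.0036] dist 0.3577974484870995
```

```bash
python3 -m creep '[{"translation":[0,0.005,0.02],"twist":[-0.02,0,0],"hand":20},{"translation":[0,0.014,0.055],"twist":[-0.06,0,0],"hand":20},{"translation":[0,0.023,0.09],"twist":[-0.1,0,0],"hand":20},{"translation":[0,0.032,0.125],"twist":[-0.14,0,0],"hand":20},{"translation":[0,0.041,0.16],"twist":[-0.18,0,0],"hand":20}]';  python3 plan.py 0.548 0.173 0.165 99.7
```

```text
time: 9.1
tool_pos: [0.556, -0.018, 0.1654]
tool_rot: [-1.802, 1.569, -0.241]
contact_force: [1.2, 0.8, -1.1]
opening: 0.0296
t 9.1 pos [ 0.556  -0.018   0.1654] open 0.029607766456219545 F [ 1.2049  0.8229 -1.1174]
shift [0.0003 0.0098 0.191 ] twist [-0.1789 -0.0005  0.0015] dist 0.19121360775459878
```

```bash
python3 -m creep '[{"translation":[0,0.002,0.04],"twist":[-0.04,0,0],"hand":20},{"translation":[0,0.004,0.08],"twist":[-0.08,0,0],"hand":20},{"translation":[0,0.006,0.12],"twist":[-0.12,0,0],"hand":20},{"translation":[0,0.008,0.155],"twist":[-0.15,0,0],"hand":20},{"translation":[0,0.01,0.18],"twist":[-0.17,0,0],"hand":20}]'; python3 -m creep '[{"translation":[0,0,0.011],"twist":[-0.01,0,0],"hand":20},{"translation":[0,0,0.011],"twist":[-0.01,0,0],"hand":20}]';   python3 plan.py 0.548 0.173 0.058 99.7
```

```text
time: 9.6
tool_pos: [0.5467, 0.1642, 0.1639]
tool_rot: [1.858, 1.57, -2.692]
contact_force: [-0.2, 0.1, 0.3]
opening: 0.0302
time: 9.8
tool_pos: [0.5439, 0.1761, 0.1626]
tool_rot: [1.622, 1.568, -2.915]
contact_force: [-0.7, -0.8, -0.4]
opening: 0.0298
t 9.8 pos [0.5439 0.1761 0.1626] open 0.029816304158967685 F [-0.6517 -0.8121 -0.4393]
shift [ 0.1046 -0.0038 -0.0037] twist [ 0.0057 -0.0002 -0.003 ] dist 0.1046997209924304
```

```bash
python3 -m creep '[{"translation":[0.03,-0.004,-0.003],"twist":[0.005,0,-0.003],"hand":20},{"translation":[0.06,-0.004,-0.003],"twist":[0.005,0,-0.003],"hand":20},{"translation":[0.085,-0.004,-0.003],"twist":[0.005,0,-0.003],"hand":20},{"translation":[0.1,-0.004,-0.003],"twist":[0.005,0,-0.003],"hand":20},{"translation":[0.104,-0.004,-0.003],"twist":[0.005,0,-0.003],"hand":20}]';  python3 plan.py 0.548 0.173 0.058 99.7
```

```text
time: 10.3
tool_pos: [0.547, 0.1717, 0.0575]
tool_rot: [1.793, 1.567, -2.752]
contact_force: [-7.2, -3.2, 22.3]
opening: 0.0295
t 10.3 pos [0.547  0.1717 0.0575] open 0.029492244336676708 F [-7.2227 -3.1827 22.3274]
shift [-0.0005 -0.0012  0.0012] twist [-0.001  -0.0009 -0.0042] dist 0.001724605765588114
```

Seated. I'll release it, rise, and go to red at (0.5165, -0.180).

```bash
python3 -m creep '[{"translation":[-0.001,0,0],"twist":[0,0,0],"hand":40},{"translation":[-0.001,0,0],"twist":[0,0,0],"hand":70},{"translation":[-0.001,0,0],"twist":[0,0,0],"hand":70},{"translation":[-0.001,0,0],"twist":[0,0,0],"hand":70}]'; python3 -m creep '[{"translation":[-0.03,0,0],"twist":[0,0,0],"hand":70},{"translation":[-0.07,0,0],"twist":[0,0,0],"hand":70},{"translation":[-0.11,0,0],"twist":[0,0,0],"hand":70},{"translation":[-0.11,0,0],"twist":[0,0,0],"hand":70}]'; python3 plan.py 0.5165 -0.18 0.16 79.1
```

```text
time: 10.7
tool_pos: [0.5473, 0.1713, 0.0587]
tool_rot: [1.834, 1.567, -2.71]
contact_force: [-0.3, 0.5, -0.4]
opening: 0.0561
time: 11.1
tool_pos: [0.5506, 0.172, 0.1747]
tool_rot: [-1.702, 1.563, 0.036]
contact_force: [1.2, 0.9, 0.6]
opening: 0.0643
t 11.1 pos [0.5506 0.172  0.1747] open 0.06431819744822574 F [1.2471 0.899  0.6052]
shift [ 0.0144  0.0926 -0.3414] twist [0.3582 0.0004 0.0078] dist 0.35398892086880585
```

```bash
python3 -m creep '[{"translation":[0,0.05,-0.19],"twist":[0.2,0,0.004],"hand":70},{"translation":[0,0.05,-0.19],"twist":[0.2,0,0.004],"hand":70},{"translation":[0,0.05,-0.19],"twist":[0.2,0,0.004],"hand":70},{"translation":[0,0.05,-0.19],"twist":[0.2,0,0.004],"hand":70}]'; python3 plan.py 0.5165 -0.18 0.16 79.1
```

```text
time: 11.5
tool_pos: [0.5325, -0.0255, 0.1744]
tool_rot: [-1.572, 1.567, -0.033]
contact_force: [0.9, 0.7, -0.4]
opening: 0.0645
t 11.5 pos [ 0.5325 -0.0255  0.1744] open 0.06445826160409582 F [ 0.8647  0.7351 -0.4417]
shift [ 0.0143  0.0111 -0.1549] twist [0.1584 0.0003 0.0038] dist 0.1559849272790332
```

```bash
python3 -m creep '[{"translation":[0.014,0.011,-0.155],"twist":[0.158,0,0.004],"hand":70},{"translation":[0.014,0.011,-0.155],"twist":[0.158,0,0.004],"hand":70},{"translation":[0.014,0.011,-0.155],"twist":[0.158,0,0.004],"hand":70},{"translation":[0.014,0.011,-0.155],"twist":[0.158,0,0.004],"hand":70},{"translation":[0.014,0.011,-0.155],"twist":[0.158,0,0.004],"hand":70}]'; python3 plan.py 0.5165 -0.18 0.064 79.1
python3 - <<'E'
from h import *
cv2.imwrite("pics/w4.png",robot.read_camera("wrist"))
E
```

```text
time: 12.0
tool_pos: [0.516, -0.1815, 0.1597]
tool_rot: [1.069, 1.569, 2.446]
contact_force: [0.4, 0.4, 0.9]
opening: 0.0642
t 12.0 pos [ 0.516  -0.1815  0.1597] open 0.06424091806081453 F [0.3649 0.4394 0.8972]
shift [ 0.0957 -0.0003  0.0015] twist [-0.0028  0.0006 -0.0012] dist 0.0956739340141303
```

View pics/w4.png

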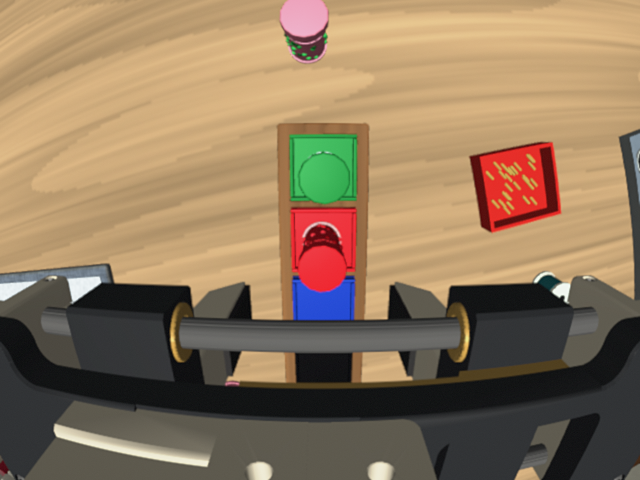

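The red cap (322,267) is centred between the fingers, and green is at (324,178). I'll take red.

```bash
python3 -c "
from wr import *
print(wr(322,267,.083),wr(324,178,.083))"; python3 -m creep '[{"translation":[0.03,0,0.001],"twist":[0,0,0],"hand":70},{"translation":[0.06,0,0.001],"twist":[0,0,0],"hand":70},{"translation":[0.083,0,0.001],"twist":[0,0,0],"hand":70},{"translation":[0.093,0,0.001],"twist":[0,0,0],"hand":70},{"translation":[0.095,0,0.001],"twist":[0,0,0],"hand":70}]'; python3 -m creep '[{"translation":[0,0,0],"twist":[0,0,0],"hand":20},{"translation":[0,0,0],"twist":[0,0,0],"hand":20},{"translation":[0,0,0],"twist":[0,0,0],"hand":20},{"translation":[0,0,0],"twist":[0,0,0],"hand":20},{"translation":[0,0,0],"twist":[0,0,0],"hand":20}]' 20; python3 -m creep '[{"translation":[-0.02,0,0],"twist":[0,0,0],"hand":20},{"translation":[-0.05,0,0],"twist":[0,0,0],"hand":20},{"translation":[-0.08,0,0],"twist":[0,0,0],"hand":20},{"translation":[-0.1,0,0],"twist":[0,0,0],"hand":20},{"translation":[-0.1,0,0],"twist":[0,0,0],"hand":20}]';  python3 plan.py 0.603 0.1825 0.165 99.7
```

```text
[ 0.514  -0.1789] [ 0.4628 -0.1678]
time: 12.55
tool_pos: [0.5162, -0.1772, 0.0641]
tool_rot: [1.066, 1.567, 2.448]
contact_force: [-0.3, -0.1, -0.5]
opening: 0.0637
time: 13.05
tool_pos: [0.5165, -0.1775, 0.0646]
tool_rot: [0.993, 1.568, 2.374]
contact_force: [0.3, 0.6, 3.9]
opening: 0.0298
time: 13.55
tool_pos: [0.5181, -0.1784, 0.1676]
tool_rot: [-1.656, 1.567, -0.275]
contact_force: [-0.3, -0.3, -0.2]
opening: 0.0295
t 13.55 pos [ 0.5181 -0.1784  0.1676] open 0.02946379677548471 F [-0.337  -0.3353 -0.2342]
shift [ 0.0025 -0.0154  0.3705] twist [-0.3589 -0.001   0.0038] dist 0.37077826839086403
```

```bash
python3 -m creep '[{"translation":[0,-0.001,0.02],"twist":[-0.02,0,0],"hand":20},{"translation":[0,-0.002,0.058],"twist":[-0.06,0,0],"hand":20},{"translation":[0,-0.004,0.096],"twist":[-0.1,0,0],"hand":20},{"translation":[0,-0.005,0.134],"twist":[-0.14,0,0],"hand":20},{"translation":[0,-0.007,0.172],"twist":[-0.18,0,0],"hand":20}]';  python3 plan.py 0.603 0.1825 0.165 99.7
```

```text
time: 14.05
tool_pos: [0.5568, -0.0094, 0.1662]
tool_rot: [-1.979, 1.569, -0.417]
contact_force: [0.6, -0.5, -0.5]
opening: 0.0295
t 14.05 pos [ 0.5568 -0.0094  0.1662] open 0.029545408332383817 F [ 0.6482 -0.4738 -0.5256]
shift [ 0.0011 -0.0445  0.1923] twist [-0.1778 -0.0009  0.0016] dist 0.19737203939225126
```

```bash
python3 -m creep '[{"translation":[0,-0.009,0.04],"twist":[-0.04,0,0],"hand":20},{"translation":[0,-0.018,0.08],"twist":[-0.08,0,0],"hand":20},{"translation":[0,-0.028,0.12],"twist":[-0.12,0,0],"hand":20},{"translation":[0,-0.036,0.155],"twist":[-0.15,0,0],"hand":20},{"translation":[0,-0.042,0.18],"twist":[-0.17,0,0],"hand":20}]'; python3 -m creep '[{"translation":[0,-0.002,0.008],"twist":[-0.008,0,0],"hand":20},{"translation":[0,-0.002,0.008],"twist":[-0.008,0,0],"hand":20},{"translation":[0,-0.002,0.008],"twist":[-0.008,0,0],"hand":20}]';   python3 plan.py 0.6035 0.183 0.059 99.7
```

```text
time: 14.55
tool_pos: [0.5999, 0.1726, 0.1643]
tool_rot: [2.425, 1.57, -2.123]
contact_force: [0.0, -0.6, -0.7]
opening: 0.0298
time: 14.85
tool_pos: [0.6001, 0.1797, 0.1635]
tool_rot: [2.052, 1.568, -2.489]
contact_force: [-0.2, 0.0, -0.6]
opening: 0.0299
t 14.85 pos [0.6001 0.1797 0.1635] open 0.02990033827461443 F [-0.1829  0.0499 -0.6481]
shift [ 0.1045 -0.0042  0.0028] twist [ 0.002  -0.0012 -0.0022] dist 0.10464058828142787
```

```bash
python3 -m creep '[{"translation":[0.03,-0.006,0.003],"twist":[0.002,0,-0.002],"hand":20},{"translation":[0.06,-0.006,0.003],"twist":[0.002,0,-0.002],"hand":20},{"translation":[0.085,-0.006,0.003],"twist":[0.002,0,-0.002],"hand":20},{"translation":[0.1,-0.006,0.003],"twist":[0.002,0,-0.002],"hand":20},{"translation":[0.104,-0.006,0.003],"twist":[0.002,0,-0.002],"hand":20}]';  python3 plan.py 0.6035 0.183 0.059 99.7
```

```text
time: 15.35
tool_pos: [0.6044, 0.1819, 0.0586]
tool_rot: [2.033, 1.567, -2.511]
contact_force: [-7.6, -3.4, 15.3]
opening: 0.0296
t 15.35 pos [0.6044 0.1819 0.0586] open 0.029638062837785025 F [-7.6415 -3.4331 15.2725]
shift [-0.0004  0.0007  0.0013] twist [-0.0016 -0.0018 -0.0035] dist 0.0015057417802079541
```

```bash
python3 -m creep '[{"translation":[-0.001,0,0],"twist":[0,0,0],"hand":40},{"translation":[-0.001,0,0],"twist":[0,0,0],"hand":70},{"translation":[-0.001,0,0],"twist":[0,0,0],"hand":70},{"translation":[-0.001,0,0],"twist":[0,0,0],"hand":70}]'; python3 -m creep '[{"translation":[-0.03,0,0],"twist":[0,0,0],"hand":70},{"translation":[-0.07,0,0],"twist":[0,0,0],"hand":70},{"translation":[-0.11,0,0],"twist":[0,0,0],"hand":70},{"translation":[-0.11,0,0],"twist":[0,0,0],"hand":70}]'; python3 plan.py 0.4635 -0.1685 0.16 79.1
```

```text
time: 15.75
tool_pos: [0.6048, 0.1818, 0.0603]
tool_rot: [2.232, 1.568, -2.313]
contact_force: [0.3, 0.1, 0.3]
opening: 0.0562
time: 16.15
tool_pos: [0.608, 0.1828, 0.1772]
tool_rot: [-1.736, 1.561, 0.003]
contact_force: [0.5, 0.1, -0.4]
opening: 0.0639
t 16.15 pos [0.608  0.1828 0.1772] open 0.06393192187999566 F [ 0.5197  0.1359 -0.4086]
shift [ 0.0157  0.2013 -0.3222] twist [0.3581 0.0001 0.0102] dist 0.3802199814358417
```

```bash
python3 -m creep '[{"translation":[0,0.1,-0.16],"twist":[0.18,0,0.005],"hand":70},{"translation":[0,0.1,-0.16],"twist":[0.18,0,0.005],"hand":70},{"translation":[0,0.1,-0.16],"twist":[0.18,0,0.005],"hand":70},{"translation":[0,0.1,-0.16],"twist":[0.18,0,0.005],"hand":70}]'; python3 plan.py 0.4635 -0.1685 0.16 79.1
```

```text
time: 16.55
tool_pos: [0.5348, 0.0062, 0.1764]
tool_rot: [-1.717, 1.566, -0.159]
contact_force: [0.2, -0.4, -0.0]
opening: 0.0639
t 16.55 pos [0.5348 0.0062 0.1764] open 0.063934572072058 F [ 0.2146 -0.3945 -0.0213]
shift [ 0.0162  0.0691 -0.1756] twist [ 0.1776 -0.0003  0.005 ] dist 0.18943134533511807
```

```bash
python3 -m creep '[{"translation":[0.016,0.069,-0.176],"twist":[0.178,0,0.005],"hand":70},{"translation":[0.016,0.069,-0.176],"twist":[0.178,0,0.005],"hand":70},{"translation":[0.016,0.069,-0.176],"twist":[0.178,0,0.005],"hand":70},{"translation":[0.016,0.069,-0.176],"twist":[0.178,0,0.005],"hand":70},{"translation":[0.016,0.069,-0.176],"twist":[0.178,0,0.005],"hand":70}]'; python3 plan.py 0.4635 -0.1685 0.064 79.1
python3 - <<'E'
from h import *
a=robot.read_camera("wrist");b=robot.read_camera("top")
cv2.imwrite("pics/c5.png",np.hstack([cv2.resize(a,(480,360)),cv2.resize(b[130:310,150:250],(200,360))]))
E
```

```text
time: 17.05
tool_pos: [0.4618, -0.1727, 0.1597]
tool_rot: [2.615, 1.569, -2.294]
contact_force: [0.1, 0.2, 0.6]
opening: 0.0644
t 17.05 pos [ 0.4618 -0.1727  0.1597] open 0.06440925994637949 F [0.0838 0.1657 0.5666]
shift [ 0.0957 -0.0009  0.0046] twist [-0.0058 -0.0013 -0.0007] dist 0.09579092510767846
```

View pics/c5.png

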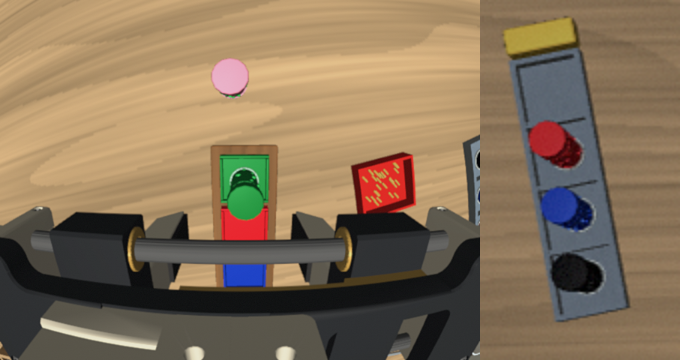

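Red, blue and black stand in their pockets. Green is under the gripper at (245,195) in the reduced wrist view, with the pink vial well clear at (230,77).

```bash
python3 -m creep '[{"translation":[0.03,0,0.003],"twist":[-0.005,0,0],"hand":70},{"translation":[0.06,0,0.003],"twist":[-0.005,0,0],"hand":70},{"translation":[0.083,0,0.003],"twist":[-0.005,0,0],"hand":70},{"translation":[0.093,0,0.003],"twist":[-0.005,0,0],"hand":70},{"translation":[0.095,0,0.003],"twist":[-0.005,0,0],"hand":70}]'; python3 -m creep '[{"translation":[0,0,0],"twist":[0,0,0],"hand":20},{"translation":[0,0,0],"twist":[0,0,0],"hand":20},{"translation":[0,0,0],"twist":[0,0,0],"hand":20},{"translation":[0,0,0],"twist":[0,0,0],"hand":20},{"translation":[0,0,0],"twist":[0,0,0],"hand":20}]' 20; python3 -m creep '[{"translation":[-0.02,0,0],"twist":[0,0,0],"hand":20},{"translation":[-0.05,0,0],"twist":[0,0,0],"hand":20},{"translation":[-0.08,0,0],"twist":[0,0,0],"hand":20},{"translation":[-0.1,0,0],"twist":[0,0,0],"hand":20},{"translation":[-0.1,0,0],"twist":[0,0,0],"hand":20}]';  python3 plan.py 0.659 0.192 0.165 99.7
```

```text
time: 17.65
tool_pos: [0.4639, -0.165, 0.0642]
tool_rot: [1.132, 1.569, 2.516]
contact_force: [0.1, 0.5, 0.4]
opening: 0.0643
time: 18.15
tool_pos: [0.4642, -0.1652, 0.0647]
tool_rot: [1.021, 1.57, 2.405]
contact_force: [0.1, 0.2, 4.6]
opening: 0.0299
time: 18.65
tool_pos: [0.4656, -0.1661, 0.1674]
tool_rot: [-1.833, 1.566, -0.448]
contact_force: [0.7, -0.7, 0.2]
opening: 0.0294
t 18.65 pos [ 0.4656 -0.1661  0.1674] open 0.02944972413092579 F [ 0.7292 -0.7148  0.2388]
shift [ 0.0025 -0.1236  0.3878] twist [-0.356  -0.0021  0.0045] dist 0.40700561829409165
```

```bash
python3 -m creep '[{"translation":[0,-0.006,0.02],"twist":[-0.02,0,0],"hand":20},{"translation":[0,-0.018,0.058],"twist":[-0.06,0,0],"hand":20},{"translation":[0,-0.03,0.096],"twist":[-0.1,0,0],"hand":20},{"translation":[0,-0.042,0.134],"twist":[-0.14,0,0],"hand":20},{"translation":[0,-0.055,0.172],"twist":[-0.18,0,0],"hand":20}]';  python3 plan.py 0.659 0.192 0.165 99.7
```

```text
time: 19.15
tool_pos: [0.5515, -0.0059, 0.1661]
tool_rot: [-2.21, 1.568, -0.645]
contact_force: [1.4, -0.7, -1.0]
opening: 0.0294
t 19.15 pos [ 0.5515 -0.0059  0.1661] open 0.02938188992759051 F [ 1.3827 -0.6611 -0.9643]
shift [ 0.001  -0.1064  0.1985] twist [-0.1749 -0.0021  0.0023] dist 0.22520223939174625
```

```bash
python3 -m creep '[{"translation":[0,-0.021,0.04],"twist":[-0.04,0,0],"hand":20},{"translation":[0,-0.043,0.08],"twist":[-0.08,0,0],"hand":20},{"translation":[0,-0.065,0.12],"twist":[-0.12,0,0],"hand":20},{"translation":[0,-0.085,0.158],"twist":[-0.15,0,0],"hand":20},{"translation":[0,-0.1,0.186],"twist":[-0.17,0,0],"hand":20}]'; python3 -m creep '[{"translation":[0,-0.006,0.011],"twist":[-0.005,0,0],"hand":20},{"translation":[0,-0.006,0.011],"twist":[-0.005,0,0],"hand":20},{"translation":[0,-0.006,0.011],"twist":[-0.005,0,0],"hand":20}]';   python3 plan.py 0.6595 0.1925 0.059 99.7
```

```text
time: 19.65
tool_pos: [0.6526, 0.1821, 0.1638]
tool_rot: [-3.097, 1.569, -1.359]
contact_force: [1.2, -0.5, -0.9]
opening: 0.0296
time: 19.95
tool_pos: [0.6559, 0.1929, 0.1626]
tool_rot: [2.367, 1.567, -2.174]
contact_force: [0.1, 0.4, -0.2]
opening: 0.0297
t 19.95 pos [0.6559 0.1929 0.1626] open 0.029693230043952863 F [ 0.0899  0.3597 -0.1774]
shift [ 0.1036 -0.0037 -0.0007] twist [ 0.0021 -0.0024 -0.0024] dist 0.10371130066155736
```

```bash
python3 -m creep '[{"translation":[0.03,-0.004,0],"twist":[0.002,-0.002,-0.002],"hand":20},{"translation":[0.06,-0.004,0],"twist":[0.002,-0.002,-0.002],"hand":20},{"translation":[0.085,-0.004,0],"twist":[0.002,-0.002,-0.002],"hand":20},{"translation":[0.1,-0.004,0],"twist":[0.002,-0.002,-0.002],"hand":20},{"translation":[0.103,-0.004,0],"twist":[0.002,-0.002,-0.002],"hand":20}]';  python3 plan.py 0.6595 0.1925 0.059 99.7
```

```text
time: 20.45
tool_pos: [0.659, 0.1916, 0.0587]
tool_rot: [1.908, 1.568, -2.637]
contact_force: [0.4, -0.3, -0.4]
opening: 0.0297
t 20.45 pos [0.659  0.1916 0.0587] open 0.02971866238697077 F [ 0.3524 -0.2737 -0.3766]
shift [-0.0003 -0.0006  0.0008] twist [-0.0017 -0.0009 -0.0025] dist 0.0010977521518578867
```

```bash
python3 -m creep '[{"translation":[0.001,0,0],"twist":[0,0,0],"hand":20},{"translation":[0.001,0,0],"twist":[0,0,0],"hand":20},{"translation":[0.001,0,0],"twist":[0,0,0],"hand":40},{"translation":[0.001,0,0],"twist":[0,0,0],"hand":70},{"translation":[0.001,0,0],"twist":[0,0,0],"hand":70}]'; python3 -m creep '[{"translation":[0,0,0],"twist":[0,0,0],"hand":70},{"translation":[-0.03,0,0],"twist":[0,0,0],"hand":70},{"translation":[-0.07,0,0],"twist":[0,0,0],"hand":70},{"translation":[-0.11,0,0],"twist":[0,0,0],"hand":70},{"translation":[-0.14,0,0],"twist":[0,0,0],"hand":70}]'; python3 -m creep '[{"translation":[0,0,-0.2],"twist":[0,0,0],"hand":70},{"translation":[0,0,-0.2],"twist":[0,0,0],"hand":70},{"translation":[0,0,-0.2],"twist":[0,0,0],"hand":70},{"translation":[0,0,-0.2],"twist":[0,0,0],"hand":70},{"translation":[0,0,-0.2],"twist":[0,0,0],"hand":70}]'
python3 - <<'E'
from h import *
b=robot.read_camera("top");a=robot.read_camera("scene")
cv2.imwrite("pics/t6.png",b)
cv2.imwrite("pics/c6.png",np.hstack([cv2.resize(b[130:310,150:250],None,fx=3,fy=3),cv2.resize(a[230:470,240:460],None,fx=2.25,fy=2.25)]))
E
```

```text
time: 20.95
tool_pos: [0.6592, 0.1917, 0.0582]
tool_rot: [2.031, 1.569, -2.513]
contact_force: [-0.8, -0.1, 0.0]
opening: 0.0483
time: 21.45
tool_pos: [0.6599, 0.192, 0.2013]
tool_rot: [-2.215, 1.569, -0.477]
contact_force: [0.2, 0.2, 0.2]
opening: 0.064
time: 21.95
tool_pos: [0.694, -0.0123, 0.2014]
tool_rot: [-2.738, 1.567, -1.006]
contact_force: [0.3, 1.5, -1.1]
opening: 0.0641
```

View pics/c6.png

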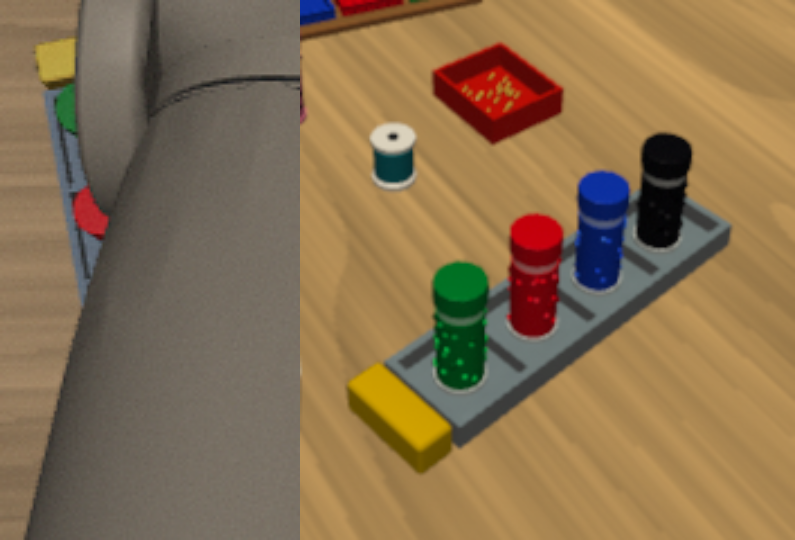

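All four stand upright from the yellow end: green, red, blue, black. I'll check the numbers from the scene camera's cap tops before handing in.

```bash
python3 - <<'E'
from h import *
c=robot.calibration("scene");t=np.radians(9.7);e=np.array([np.cos(t),np.sin(t)]);n=np.array([-e[1],e[0]]);o=np.array([.5758,.1782])
for k,p in dict(green=(311.1,354.9),red=(345.3,332.7),blue=(375.1,314),black=(403.1,297.1)).items():
    q=w(*p,.077,c)-o;print(k,q@e,q@n)
E
```

```text
green 0.0869396688147851 0.0020788450465620634
red 0.030381159964758344 0.0021002927365476056
blue -0.02254798141803876 0.0029681284437452155
black -0.07538456181054579 0.004766604788912335
```

The black vial reads 8.6 mm towards yellow, which is inside the tolerance but not by much. I'll take a closer look from above.

```bash
python3 plan.py 0.56 0.12 0.30 99.7; python3 -m creep '[{"translation":[-0.1,0.1,0.04],"twist":[0,0,0],"hand":70},{"translation":[-0.1,0.1,0.04],"twist":[0,0,0],"hand":70},{"translation":[-0.1,0.1,0.04],"twist":[0,0,0],"hand":70},{"translation":[-0.1,0.1,0.04],"twist":[0,0,0],"hand":70},{"translation":[-0.1,0.1,0.04],"twist":[0,0,0],"hand":70}]'; python3 plan.py 0.56 0.17 0.30 99.7
```

```text
t 22.05 pos [ 0.6933 -0.0064  0.2013] open 0.06467397081173866 F [ 0.1495  0.5505 -0.7976]
shift [-0.0989  0.1106  0.1466] twist [-0.004  -0.0004  0.001 ] dist 0.2085436095204779
time: 22.55
tool_pos: [0.5877, 0.0185, 0.3026]
tool_rot: [-1.788, 1.567, -0.049]
contact_force: [0.3, 0.4, -0.1]
opening: 0.0645
t 22.55 pos [0.5877 0.0185 0.3026] open 0.06446243690139505 F [ 0.3152  0.4318 -0.106 ]
shift [0.0025 0.002  0.154 ] twist [-0.0014 -0.0008  0.0038] dist 0.15405244452436137
```

```bash
python3 -m creep '[{"translation":[0,0,0.15],"twist":[0,0,0],"hand":70},{"translation":[0,0,0.15],"twist":[0,0,0],"hand":70},{"translation":[0,0,0.15],"twist":[0,0,0],"hand":70},{"translation":[0,0,0.15],"twist":[0,0,0],"hand":70},{"translation":[0,0,0.15],"twist":[0,0,0],"hand":70}]'; python3 - <<'E'
from h import *
print(robot.observe()["tool_pos"],robot.observe()["tool_rot"])
a=robot.read_camera("wrist");cv2.imwrite("pics/w7.png",a);cv2.imwrite("pics/w7c.png",cv2.resize(a[100:300,230:410],None,fx=3,fy=3))
E
```

```text
time: 23.05
tool_pos: [0.5623, 0.1682, 0.3008]
tool_rot: [-2.304, 1.569, -0.562]
contact_force: [-0.4, -0.4, 0.3]
opening: 0.0642
[0.5623 0.1682 0.3008] [-2.3042  1.5693 -0.5618]
```

View pics/w7c.png

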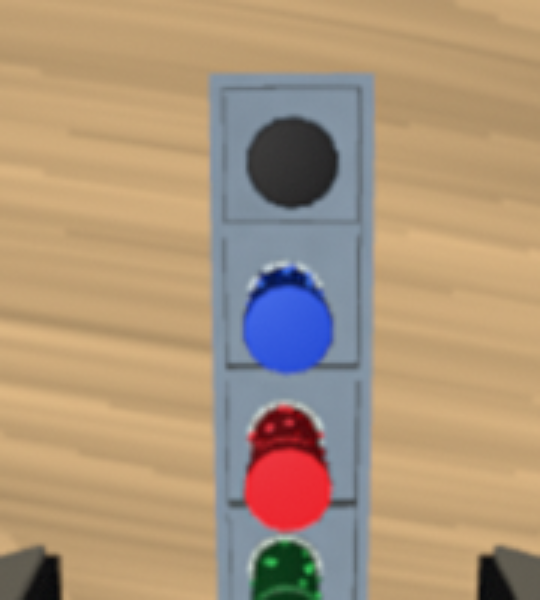

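```bash
python3 - <<'E'
from wr import *
f=lambda u,v,z:wr(230+u/3,100+v/3,z)
a=f(211,75,.017);b=f(374,73,.017);m=(a+b)/2;t=(a-b)/np.linalg.norm(a-b);e=np.array([-t[1],t[0]]);e*=np.sign(e[0])
print(np.linalg.norm(a-b),np.degrees(np.arctan2(e[1],e[0])))
e=np.array([np.cos(np.radians(9.7)),np.sin(np.radians(9.7))]);n=np.array([-e[1],e[0]])
for k,p in dict(black=(292,162),blue=(288,328),red=(287,488)).items():
    q=f(*p,.077)-m;print(k,q@e-.1145,q@n)
E
```

```text
0.0600153094175568 10.667943044957905
black -0.08235097093149063 -0.0014258799921729789
blue -0.028766959671271908 -0.002569431817493586
red 0.025447279358234084 -0.002688301581580694
```

The close view puts black within 2 mm of its pocket centre, so everything is well inside the limits. I'll hand in now.

```bash
python3 -c "
from cell import robot
print(robot.observe()['time'],robot.hand_in())"
```

```text
the job is handed in; nothing more can be done
23.1 None
```

I moved all four vials into the work rack in reverse order and handed the job in at 23.1 s. From the yellow end they stand green, red, blue, black, all upright and released, with the gripper clear above them. The pink look-alikes were left alone.

- **Close wrist view:** black, blue and red are within about 3 mm of their pocket centres, along and across. Green's cap was out of that view, so it was checked from the scene camera only, at about 3 mm along and 2 mm across.
- **Disagreement:** the scene camera put black 8.6 mm and blue 5.5 mm towards yellow. I trusted the wrist view, taken almost straight above black. Both readings are within the 12.5 mm limit.
- **Height and force:** black, blue and red pressed on their pocket floors before release (15–24 N). Green showed no contact force, but it was released at the same height and looks seated in the picture.

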